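Unlock the gold-leaf strongbox with its key

TASK

Take the red key out of the key block, feel it into the lock in the lid of the blue strongbox until it is fully home, and turn it clockwise to draw the bolt so that the lid springs open. Leave the key fully home in the lock with the lid standing open; never force the key, leave the two other keys in the block and leave everything else where it stands.

Things in the scene. Friction and masses are not known exactly. Their poses are not given: they have to be found in the camera images.
- key_red_bow (a point): Centre of the red plastic bow (head) of the red key: 10 mm thick along its x, 28 wide along y, 40 tall along z. Under the bow a steel collar 10 x 22 x 5 mm (x, y, z), then a brass blade 4 mm thick (x), 14 wide (y), 24 long, square-ended, fits either way round. This point is 25 mm above the collar's underside, 49 mm above the blade tip. Stands blade down in the key block on its collar. 45 g.
- lock (a point): Centre of the lock's flat face in the lid, 32 mm across, 2 mm above the lid. z points out of the lid, x to the hinge, y along the front edge. The brass plug's keyway is 5.5 x 16 mm, its long side along y when straight, but the worn plug was left up to 0.55 rad off either way: not reported, see or feel it. It is stiff (0.1 N m): a blade lightly pressed and twisted on its face slides until it drops in.
- lid (a joint): Lid angle in rad: 0 shut, grows as it opens; hinge on the far edge. The bolt holds it shut. Clockwise from straight (seen from above) the key frees the bolt at 0.9 to 1.0 rad and meets an end stop at 1.57; anticlockwise it stops at 0.65. With the bolt drawn and the key let go, a spring lifts the lid by itself to about 0.6 rad in some 3 s, pushing gently (under 5 N) on what is above.
- leafbox: Blue steel strongbox bolted to the bench, 240 mm deep (x), 306 wide (y), lid top 100 mm high, flat wire handle on the lid 8 mm high. Origin: centre of underside; x points from the front to the hinge. Its lock: after 13 mm the blade meets a sprung tumbler (1 to 4 N) that pushes the key out if let go; home at 24 mm the collar sits on the face. In by less than 22 mm it turns only to 0.6 rad.
- keyblock: Light wooden block screwed to the bench, 60 mm (x) by 176 mm (y) by 32 mm high, origin at the centre of its underside. Three through slots, 6 mm (x) by 16 mm (y), in a row along y at -56, 0 and +56 mm, each holding a key that stands with its axes along the block's; which key stands in which slot varies.
- key_yellow_bow (a point): Centre of the bow of the yellow key, same shape as the red one; to be left in the block.
- key_white_bow (a point): Centre of the bow of the white key, same shape as the red one; to be left in the block.
- can_navy: Navy and white paint can, 108 mm across, 124 mm tall, origin at the centre of its underside. Leave alone.
- can_magenta: Magenta paint can, 108 mm across, 124 mm tall, origin at the centre of its underside. Leave alone.
- can_green: Green paint can, 86 mm across, 98 mm tall, origin at the centre of its underside. Leave alone.
- tape: Roll of masking tape lying flat, 100 mm across, 24 mm high, origin at the centre of its underside. Leave alone.
- knife: Paint spatula lying on the bench, about 250 mm long. Leave alone.
- brush: Paint brush lying on the bench, about 200 mm long. Leave alone.

How it is judged:
By the outcome, as a careful person would: the job done as asked, in the order asked, and still so for the second after the job is handed in, with the robot touching nothing.
It also fails if it takes over 61 s, if anything falls off the work surface, if the arm or the gripper's body presses on something with over 40 N, if the wrist force passes 120 N, or if a joint passes its speed limit or range.

ROBOT

A 6-joint arm with a two-finger parallel gripper is mounted at the origin on the work surface. World frame = base frame: x ahead of the robot, y to its left, z up, the work surface at z = 0. Lengths are in mm, angles in rad, forces in N, time in s.
With the tool pointing down it reaches from about 300 to 775 mm from the base axis. Payload 14.6 kg.
Tool frame: the origin (TCP) lies between the finger pads; the fingertips stand 8 mm ahead of it and the grasp point (between the pads) lies 11 mm behind it; z points along the fingers, y is the direction in which the jaws open and shut (so a half turn about z gives the same grasp; the last joint's range is limited). The gripper opens to 94 mm and grips with 3 to 60 N. Pads are 16 mm wide; open, the fingers measure 119 mm over their backs; the gripper's body (75 mm by 177 mm) begins 78 mm behind the grasp point.
Start: joints at [1.121, 0.3, 1.521, -0, 1.321, -0.067], TCP at [205.432, 510.183, 213.446] pointing down, gripper open.
Joint ranges: [-3.03, 3.03], [-0.79, 2.21], [0.23, 2.52], [-1.04, 4.18], [0, 3.07], [-2.55, 2.55]. Speed limits (rad/s): [2.22, 2.22, 2.57, 3.14, 3.14, 3.14].

INTERFACE

Orientations are given as [roll, pitch, yaw] about the fixed x, y, z axes, in that order (R = Rz(yaw) Ry(pitch) Rx(roll)).
In Python, from cell import manip gives the robot as it stands. The module is installed in compiled form; this text tells all that it offers.
- The arm moves only by the tool send_rows, never from a script. Its argument "series" is a list that holds one entry, the list of rows, each a list of 5 numbers: the opening, from 0 (shut) to 1 (fully open), then the shift along the tool's x, y, z in mm, then the turn about the tool's z in degrees. In form: [[[gripper, dx, dy, dz, roll], ...]]. A call has 1 to 10 rows; each row is the pose to reach, as a shift and turn from the pose commanded when the call began, along the tool's axes at that moment; what a row does not reach only later rows make up. A row lasts 1/10 s, in which the tool goes at most 50 mm and 8.59 degrees, less where a joint would pass 70% of its speed; a pose out of reach is approached as far as the arm can. A call with a gripper value outside its range is refused whole. The fingers move at their own pace and stop on an object; "newtons" is the grip in N (left out, the last holds). Time passes only in rows, so rows that repeat a pose let the fingers close. It gives the time, the measured TCP pose, the force and the opening at its end, in the units of the state.
- manip.read_state(): the state, without advancing time (a new reading comes with each control period).
- manip.camera(name): name is "side" or "top" or "wrist"; returns a dict with "img" (400x640x3 uint8, red, green, blue), "vfov" (degrees; the focal length in pixels is half the picture's height over the tangent of half this angle, whatever the lens; pixels are square), "cx", "cy" (the principal point, pixels), "dist" ([k1, k2, p1, p2, k3] as OpenCV has them; the pictures are not rectified), "pose" (4x4, takes a point from camera to world coordinates); the wrist camera has in their place "T_tool_cam" (4x4, takes a point from camera to tool coordinates, whose origin is the TCP and whose axes are the flange's). Camera axes: x right, y down, z forward; pixel columns grow to the right and rows downward; lengths in mm; the calibration is good to about 2 mm. A picture is of the moment at which its call begins: read the wrist's pose just before it. There is no depth.
- manip.sign_off(): hands the job in, once; it reports no verdict.
Trained networks look in a picture, given as the dict that the camera call returned (one of the last four; its "shot" number tells which), for a name from the list of things; names that differ only in an ending like _2 or _b are one class to them, and where a whole thing is asked for, a point or a joint stands for the part that bears it (a point fixed in the world has none). Each returns a list of dicts, best first, with "conf" (0 to 1); they miss things now and then, are a little off and sometimes report something else, mostly with a low value. They report only what shows in the picture. A call takes as long as a camera call.
- manip.find_in(target, picture): "rect" ([left, top, width, height] in pixels, round what is visible of it).
- manip.silhouettes(target, picture): "pixels" (400x640 bool, what is visible of it) and "rect" ([left, top, width, height] in pixels, round what is visible of it).
The state is a dict: "clock": time; "joints": joint angles; "qd": joint speeds; "effort": joint torques, N m; "eef_pos": TCP position; "eef_rot": TCP orientation; "wrist_force": force on the tool from outside, world axes, zero at the start; "moment": the same for the moment, N m; "finger_gap": finger opening in mm.
Only numpy, scipy, OpenCV 4.12 (cv2) and the standard library are available. Lean on these libraries where they do the work, as an engineer would, in place of code of your own. Each camera call takes 0.05 s, during which the arm holds its last target. There are 200 camera calls.

## Working session

There is one attempt and no reset: what is moved stays moved. The work goes in short steps, Python scripts to look and compute and a tool call to move; the robot and the scene stay as the last step left them, time stands still between calls to the robot, and variables do not carry over. Pictures are saved under pics/ and viewed, about 8 in all and at most 12, crops included, and the job is handed in when it is done.

Besides the shell and the picture viewer there is one more tool, called after "Emit:" as name(argument=value, ...), one argument or row to a line, values as JSON. send_rows: Moves the arm, as the interface text tells. Its arguments: {"type":"object","properties":{"series":{"type":"array"},"newtons":{"type":"number"}},"required":["series"]}

```bash
mkdir -p pics; cat > h.py <<'E'
import numpy as np, cv2
from cell import manip
from scipy.spatial.transform import Rotation as R
def tool():
    s=manip.read_state(); T=np.eye(4); T[:3,:3]=R.from_euler('xyz',s['eef_rot']).as_matrix(); T[:3,3]=s['eef_pos']; return T
def shot(n):
    T=tool(); c=manip.camera(n)
    if n=='wrist': c['pose']=T@np.array(c['T_tool_cam'])
    c['pose']=np.array(c['pose']); f=200/np.tan(np.radians(c['vfov'])/2)
    c['K']=np.array([[f,0,c['cx']],[0,f,c['cy']],[0,0,1]]); return c
def ray(c,uv,z):
    p=cv2.undistortPoints(np.array(uv,float).reshape(-1,1,2),c['K'],np.array(c['dist'],float)).reshape(-1,2)
    d=np.c_[p,np.ones(len(p))]@c['pose'][:3,:3].T; o=c['pose'][:3,3]
    return o+d*((z-o[2])/d[:,2])[:,None]
def proj(c,P):
    M=np.linalg.inv(c['pose']); return cv2.projectPoints(np.array(P,float).reshape(-1,1,3),cv2.Rodrigues(M[:3,:3])[0],M[:3,3],c['K'],np.array(c['dist'],float))[0].reshape(-1,2)
def save(c,n,crop=None,s=1):
    im=c['img'][:,:,::-1]
    if crop: x,y,w,h=crop; im=im[y:y+h,x:x+w]
    cv2.imwrite('pics/'+n,cv2.resize(im,None,fx=s,fy=s,interpolation=cv2.INTER_CUBIC))
E
python3 - <<'E'
from h import *
print(manip.read_state())
c=shot('top'); save(c,'top.png'); print(c['pose'].round(2).tolist(),c['vfov'])
for n in ['key_red_bow','key_yellow_bow','key_white_bow','lock','keyblock','leafbox']:
    for d in manip.find_in(n,c)[:2]:
        x,y,w,h=d['rect']; print(n,d, ray(c,[[x+w/2,y+h/2]],{'k':65,'l':102}[n[0]] if n!='keyblock' else 32).round(1))
s=shot('side'); save(s,'side.png'); print(s['pose'].round(2).tolist())
for n in ['key_red_bow','lock']: print(n,manip.find_in(n,s)[:2])
E
```

```text
{'clock': 0.0, 'joints': array([ 1.12140540e+00,  3.00461508e-01,  1.52161588e+00,  1.04957822e-05,
        1.32069366e+00, -6.66658375e-02]), 'qd': array([ 0.0011504 , -0.00102124, -0.0013824 ,  0.00261923, -0.00184318,
       -0.00021698]), 'effort': array([-2.68998869e-03, -5.31814528e+01, -3.52724004e+01,  7.07170763e-02,
        2.43768393e-02, -1.83145171e-04]), 'eef_pos': array([205.31524233, 509.95365442, 212.8768665 ]), 'eef_rot': array([-3.14041755e+00, -8.86442373e-05,  2.75886491e+00]), 'wrist_force': array([-0.17492217, -0.19612241, -0.2663941 ]), 'moment': array([ 0.01946908, -0.00479033,  0.03377083]), 'finger_gap': 93.81060615930593}
[[0.01, -0.99, 0.17, 262.93], [-1.0, -0.01, 0.02, -34.01], [-0.01, -0.17, -0.99, 1583.74], [0.0, 0.0, 0.0, 1.0]] 51.17529989768421
lock {'rect': [223.8, 152.2, 89.4, 79.5], 'conf': 0.72} [[541.1 173.6 102. ]]
lock {'rect': [354.0, 184.0, 50.1, 18.5], 'conf': 0.69} [[ 541.1 -225.5  102. ]]
keyblock {'rect': [355.5, 185.1, 48.3, 17.5], 'conf': 0.86} [[ 552.  -236.8   32. ]]
keyblock {'rect': [399.7, 222.3, 45.2, 72.0], 'conf': 0.36} [[ 313.  -391.2   32. ]]
leafbox {'rect': [219.1, 149.9, 97.8, 82.0], 'conf': 0.86} [[544.9 175.5 102. ]]
leafbox {'rect': [224.7, 248.6, 49.8, 24.9], 'conf': 0.71} [[292.7 231.8 102. ]]
[[0.92, -0.24, 0.32, 65.71], [-0.4, -0.53, 0.75, -1082.83], [-0.02, -0.81, -0.58, 904.34], [0.0, 0.0, 0.0, 1.0]]
key_red_bow [{'rect': [343.7, 228.3, 9.5, 17.3], 'conf': 0.5}]
lock [{'rect': [250.4, 140.7, 104.9, 62.0], 'conf': 0.73}, {'rect': [362.3, 253.1, 12.2, 12.9], 'conf': 0.73}]
```

View pics/top.png

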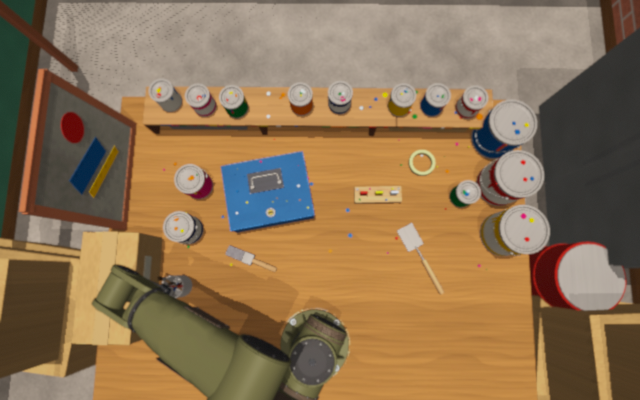

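View pics/side.png

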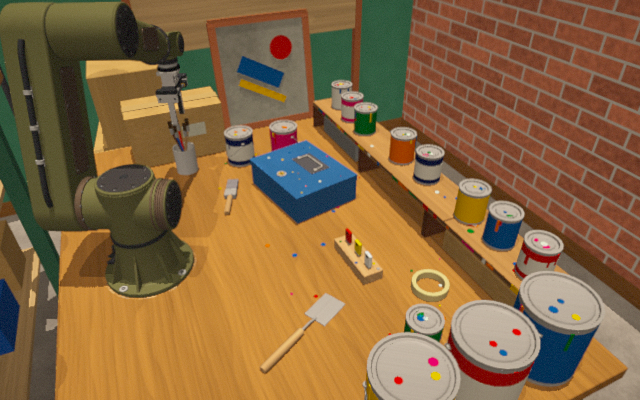

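Top view: red key at about (363,193), first (leftmost) in the block; lock at about (271,212) near the front edge of the slightly rotated box. The side view agrees: red is the key nearest the box.

```bash
python3 - <<'E'
from h import *
c=shot('top'); im=c['img']
hsv=cv2.cvtColor(im,cv2.COLOR_RGB2HSV)
m=((hsv[...,0]<8)|(hsv[...,0]>172))&(hsv[...,1]>150); m[:,:355]=0;m[:,372:]=0;m[:186]=0;m[202:]=0
v,u=np.nonzero(m);print(len(u),u.mean(),v.mean())
k=ray(c,[[u.mean(),v.mean()]],70)[0]; l=ray(c,[[271,212]],102)[0]; print('red',k,'lock',l)
b=manip.silhouettes('keyblock',c)[0]['pixels']; r=cv2.minAreaRect(np.argwhere(b)[:,::-1].astype(np.float32)); 
P=ray(c,cv2.boxPoints(r),32); print('block',P.round())
b=manip.silhouettes('leafbox',c)[0]['pixels']; r=cv2.minAreaRect(np.argwhere(b)[:,::-1].astype(np.float32)); 
print('box',ray(c,cv2.boxPoints(r),100).round())
T=tool(); print(T.round(3)); 
for p in(k,l): print('toolshift',(T[:3,:3].T@(p-T[:3,3])).round(1))
w=manip.camera('wrist'); print(np.array(w['T_tool_cam']).round(3),w['vfov'])
E
```

```text
17 363.3529411764706 192.94117647058823
red [ 547.56154734 -171.92898093   70.        ] lock [468.0185489 162.0609443 102.       ]
block [[ 581. -140.   32.]
 [ 583. -318.   32.]
 [ 518. -317.   32.]
 [ 516. -140.   32.]]
box [[637. 362. 100.]
 [700.  55. 100.]
 [450.   5. 100.]
 [390. 304. 100.]]
[[-9.28000e-01  3.74000e-01 -0.00000e+00  2.05428e+02]
 [ 3.74000e-01  9.28000e-01 -0.00000e+00  5.10179e+02]
 [ 0.00000e+00 -0.00000e+00 -1.00000e+00  2.13452e+02]
 [ 0.00000e+00  0.00000e+00  0.00000e+00  1.00000e+00]]
toolshift [-572.1 -505.   143.5]
toolshift [-373.6 -224.8  111.5]
[[-0.00000e+00 -9.63000e-01 -2.68000e-01  7.77830e+01]
 [ 1.00000e+00 -0.00000e+00 -0.00000e+00  8.20000e-02]
 [ 0.00000e+00 -2.68000e-01  9.63000e-01 -1.70907e+02]
 [ 0.00000e+00  0.00000e+00  0.00000e+00  1.00000e+00]] 69.52496982295999
```

Emit:
send_rows(
  series=[
    [[1, -187, -112, -5, 28], [1, -374, -225, -10, 56], [1, -374, -225, -10, 56], [1, -374, -225, -10, 56], [1, -374, -225, -10, 56], [1, -374, -225, -10, 56], [1, -374, -225, -10, 56], [1, -374, -225, -10, 56], [1, -374, -225, -10, 56], [1, -374, -225, -10, 56]],
  ],
)

```text
clock: 1.7
eef_pos: [470.2, 158.7, 223.4]
eef_rot: [3.141, 0.0, 1.777]
wrist_force: [-0.5, -0.0, -0.2]
finger_gap: 93.7
```

```bash
python3 - <<'E'
from h import *
s=manip.read_state();print(s['clock'],s['eef_pos'],s['eef_rot'],s['qd'].round(3))
c=shot('wrist'); save(c,'w1.png'); np.save('w1.npy',c,allow_pickle=True)
print(manip.find_in('lock',c)[:2])
E
```

```text
1.7 [470.16430115 158.72816028 223.40160553] [3.14139922e+00 4.68516302e-04 1.77725421e+00] [ 0.079 -0.019  0.032  0.014 -0.002  0.073]
[{'rect': [274.2, 27.5, 272.1, 281.2], 'conf': 0.9}]
```

View pics/w1.png

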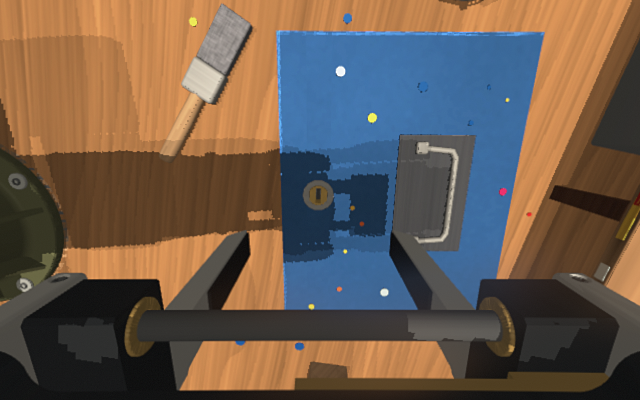

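The lock shows at about (318,195), in shadow, with the dark keyway nearly vertical. I'll measure it and the lid's front edge.

```bash
python3 - <<'E'
from h import *
c=np.load('w1.npy',allow_pickle=True).item()
save(c,'w1c.png',(288,165,60,60),8)
im=c['img'].astype(int)
# face: not blue (R>B) near lock
u0,v0=318,195
sub=np.zeros((400,640),bool); sub[170:220,293:343]=1
face=(im[...,0]>im[...,2])&sub
n,lab,st,ce=cv2.connectedComponentsWithStats(face.astype(np.uint8)); i=1+st[1:,4].argmax(); print(st[i])
hull=cv2.convexHull(np.argwhere(lab==i)[:,::-1].astype(np.int32)); 
P=ray(c,hull.reshape(-1,2),102); e=cv2.minEnclosingCircle(P[:,:2].astype(np.float32)); print('face',e)
el=cv2.fitEllipse(hull); print(el, ray(c,[el[0]],102))
g=im.sum(2); cr=g.copy(); Y,X=np.mgrid[:400,:640]; near=(X-el[0][0])**2+(Y-el[0][1])**2<11**2
for t in (80,110,140):
    v,u=np.nonzero(near&(g<t)); 
    if len(u)<10: continue
    Q=ray(c,np.c_[u,v],102)[:,:2]; m=Q.mean(0); w,V=np.linalg.eigh(np.cov((Q-m).T)); d=V[:,1]*np.sign(V[1,1])
    print(t,len(u),m.round(1),np.sqrt(12*w).round(1),'long-axis yaw-of-x',np.arctan2(-d[0],d[1]).round(3))
# front edge of lid at two rows
for r in (60,100,130,280,300):
    row=im[r]; b=np.nonzero((row[:,2]>row[:,0]+25))[0]; b=b[(b>250)]; print(r,b[0],ray(c,[[b[0],r]],100).round(1))
T=tool();print(T[:3,3])
E
```

```text
[303 180  30  30 682]
face ((467.4588317871094, 163.62966918945312), 16.06932830810547)
((317.8601989746094, 194.5531463623047), (29.673215866088867, 29.92090606689453), 105.78840637207031) [[467.60003262 163.84405604 102.        ]]
140 32 [467.4 164.7] [ 3.4 11.2] long-axis yaw-of-x 0.147
60 277 [[404.4 281.5 100. ]]
100 278 [[411.1 247.3 100. ]]
130 279 [[416.7 219.9 100. ]]
280 284 [[450.3  56.8 100. ]]
300 284 [[454.8  31.  100. ]]
[468.40676698 161.40476707 223.29873257]
```

View pics/w1c.png

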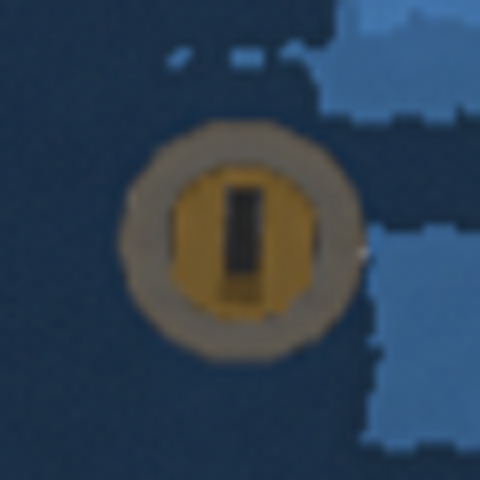

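Face radius is 16.1 mm as stated. The lock is at (467.5, 163.8), box yaw is about 0.20 and the keyway's yaw about 0.16. Now to the red key.

Emit:
send_rows(
  series=[
    [[0.6, -343, 8, 0, 11.5], [0.6, -343, 8, 0, 11.5], [0.6, -343, 8, 0, 11.5], [0.6, -343, 8, 20, 11.5], [0.6, -343, 8, 30, 11.5], [0.6, -343, 8, 40, 11.5], [0.6, -343, 8, 40, 11.5], [0.6, -343, 8, 40, 11.5], [0.6, -343, 8, 40, 11.5], [0.6, -343, 8, 40, 11.5]],
  ],
)

```text
clock: 2.8
eef_pos: [548.0, -170.3, 183.9]
eef_rot: [3.141, 0.0, 1.582]
wrist_force: [-0.7, 0.6, -0.2]
finger_gap: 56.6
```

```bash
python3 - <<'E'
from h import *
c=shot('wrist'); save(c,'w2.png'); print(c['pose'][:3,3]); 
T=tool();print(T.round(3),manip.read_state()['eef_rot'])
hsv=cv2.cvtColor(c['img'],cv2.COLOR_RGB2HSV)
m=((hsv[...,0]<8)|(hsv[...,0]>172))&(hsv[...,1]>150)
n,lab,st,ce=cv2.connectedComponentsWithStats(m.astype(np.uint8))
for i in st[1:,4].argsort()[::-1][:4]+1: print(st[i],ce[i].round(1),ray(c,[ce[i]],77).round(1))
for n in['key_red_bow','keyblock']:print(manip.find_in(n,c)[:2])
# expected projection of bow top corners
P=[[548+a,-172+b,77] for a,b in((5,14),(5,-14),(-5,-14),(-5,14))]; print(proj(c,P).round(1))
E
```

```text
[547.41201004 -92.23072082 354.84917735]
[[-1.20000e-02  1.00000e+00  1.00000e-03  5.48100e+02]
 [ 1.00000e+00  1.20000e-02 -0.00000e+00 -1.70266e+02]
 [-0.00000e+00  1.00000e-03 -1.00000e+00  1.84134e+02]
 [ 0.00000e+00  0.00000e+00  0.00000e+00  1.00000e+00]] [3.14072875e+00 1.52216859e-04 1.58275488e+00]
[569 232  23  33 476] [579.7 247.9] [[ 817.9 -214.9   77. ]]
[317 187  10  33 290] [321.  203.2] [[ 549.9 -170.    77. ]]
[200 277   7   3  20] [202.8 278. ] [[ 423.8 -255.1   77. ]]
[339 215   4   5   6] [341.  216.7] [[ 570.3 -184.    77. ]]
[{'rect': [315.5, 186.0, 10.8, 34.5], 'conf': 0.7}]
[{'rect': [296.3, 165.2, 51.3, 144.9], 'conf': 0.74}]
[[324.4 191.5]
 [323.9 218.4]
 [314.1 218.3]
 [314.3 191.4]]
```

View pics/w2.png

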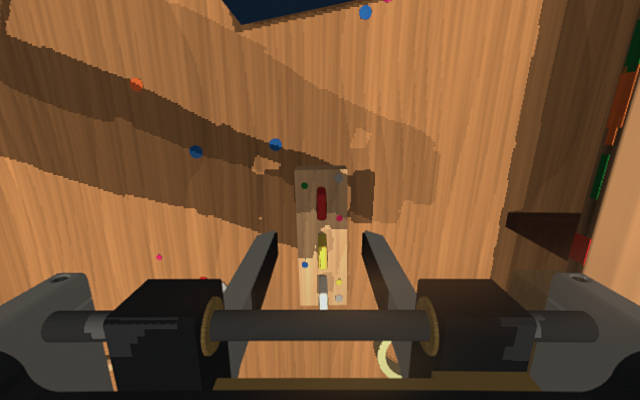

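Red bow spans u 317–327, v 187–220, about 2.5 mm right of the prediction, so the key is at about (550.5, -173.5). Yellow and white stand behind it. Descending now.

Emit:
send_rows(
  series=[
    [[0.5, -3, 2.5, 40, 0], [0.5, -3, 2.5, 80, 0], [0.5, -3, 2.5, 115, 0], [0.5, -3, 2.5, 130, 0], [0.5, -3, 2.5, 136, 0], [0.5, -3, 2.5, 136, 0], [0.3, -3, 2.5, 136, 0]],
  ],
  newtons=25,
)

```text
clock: 3.65
eef_pos: [551.2, -175.1, 49.2]
eef_rot: [3.139, 0.001, 1.581]
wrist_force: [-0.0, 0.5, -0.2]
finger_gap: 42.0
```

Emit:
send_rows(
  series=[
    [[0, 0, 0, 0, 0], [0, 0, 0, 0, 0], [0, 0, 0, 0, 0], [0, 0, 0, 0, 0], [0, 0, 0, 0, 0], [0, 0, 0, 0, 0]],
  ],
  newtons=25,
)

```text
clock: 4.25
eef_pos: [550.5, -175.0, 47.7]
eef_rot: [3.141, 0.0, 1.581]
wrist_force: [-0.3, -0.1, 3.0]
finger_gap: 10.2
```

Emit:
send_rows(
  series=[
    [[0, 0, 0, -10, 0], [0, 0, 0, -25, 0], [0, 0, 0, -45, 0], [0, 0, 0, -80, 0], [0, 0, 0, -120, 0], [0, 0, 0, -140, 0], [0, 0, 0, -140, 0], [0, 0, 0, -140, 0]],
  ],
)

```text
clock: 5.05
eef_pos: [550.2, -174.9, 187.5]
eef_rot: [3.141, 0.0, 1.581]
wrist_force: [0.6, -0.9, -1.0]
finger_gap: 10.2
```

```bash
python3 - <<'E'
from h import *
for i in range(1):
    S=manip.read_state();print(S['eef_pos'],S['eef_rot'],S['wrist_force'],S['finger_gap'])
c=shot('wrist'); Tt=tool()
hsv=cv2.cvtColor(c['img'],cv2.COLOR_RGB2HSV)
m=((hsv[...,0]<8)|(hsv[...,0]>172))&(hsv[...,1]>120)
m[:,:270]=0;m[:,370:]=0
n,lab,st,ce=cv2.connectedComponentsWithStats(m.astype(np.uint8))
i=1+st[1:,4].argmax();print(st[i],ce[i])
# predicted bow box in tool: centre (0,0,-9), thickness tool y, width tool x, tall z
for zo in(-9,):
  for x in(14,-14):
    for z in(zo-20,zo+20):
      print('tool x,z',x,z,proj(c,[(Tt@[x,5*s,z,1])[:3] for s in(-1,1)]).round(1).tolist())
save(c,'w3.png',(220,150,200,150),4)
E
```

```text
[ 550.17944499 -174.87793192  187.47418212] [3.14139186e+00 9.94464496e-05 1.58068047e+00] [ 0.63078478 -0.87515968 -0.96015493] 10.173950564104947
[ 310  224   20   67 1148] [319.27090592 257.32752613]
tool x,z 14 -29 [[309.2, 246.3], [327.9, 246.3]]
tool x,z 14 11 [[311.2, 221.6], [326.1, 221.6]]
tool x,z -14 -29 [[309.7, 292.3], [327.5, 292.3]]
tool x,z -14 11 [[311.5, 259.6], [325.9, 259.6]]
```

View pics/w3.png

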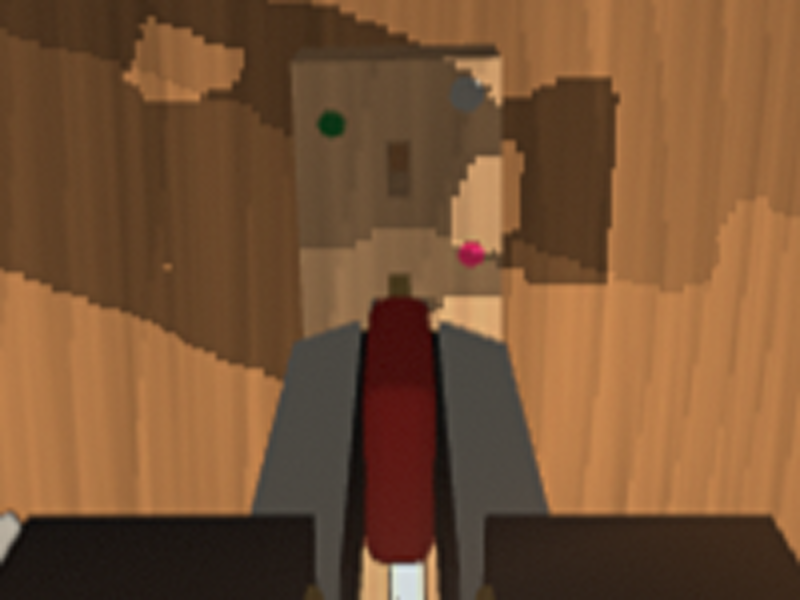

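The key is centred in the grip (red v 224–291 against 222–292 predicted) and straight. Moving over the lock.

Emit:
send_rows(
  series=[
    [[0, 45, -10, 0, -2], [0, 95, -22, 0, -4], [0, 145, -34, 0, -6], [0, 195, -45, 0, -8], [0, 245, -57, 0, -8.6], [0, 290, -68, 0, -8.6], [0, 325, -76, 5, -8.6], [0, 339.5, -79.3, 15, -8.6], [0, 339.5, -79.3, 15, -8.6], [0, 339.5, -79.3, 15, -8.6]],
  ],
)

```text
clock: 6.1
eef_pos: [467.5, 163.3, 171.7]
eef_rot: [-3.14, 0.0, 1.731]
wrist_force: [0.4, -0.3, -0.4]
finger_gap: 9.8
```

Emit:
send_rows(
  series=[
    [[0, 0, 0, 0, 0], [0, 0, 0, 0, 0], [0, 0, 0, 0, 0]],
  ],
)

```text
clock: 6.4
eef_pos: [468.0, 163.1, 172.6]
eef_rot: [3.141, 0.0, 1.73]
wrist_force: [0.5, -0.6, -0.1]
finger_gap: 9.7
```

```bash
python3 - <<'E'
from h import *
S=manip.read_state();print(S['eef_pos'],S['eef_rot'],S['wrist_force'],S['finger_gap'])
c=shot('wrist'); Tt=tool(); im=c['img'].astype(int)
u0,v0=proj(c,[[467.5,163.8,102]])[0].round().astype(int); print(u0,v0)
sub=np.zeros((400,640),bool); sub[v0-30:v0+30,u0-30:u0+30]=1
face=(im[...,0]>im[...,2])&sub
save(c,'w4.png',(u0-50,v0-40,100,75),8)
print('tip',proj(c,[(Tt@[x,y,40,1])[:3] for x,y in((7,-2),(7,2),(-7,-2),(-7,2))]).round(1).tolist())
print('slot',proj(c,[[467.5+a*np.cos(.16)-b*np.sin(.16),163.8+a*np.sin(.16)+b*np.cos(.16),102] for a,b in((-2.75,8),(2.75,8),(-2.75,-8),(2.75,-8))]).round(1).tolist())
print('face',proj(c,[[467.5+16*np.cos(t),163.8+16*np.sin(t),102] for t in np.arange(4)*np.pi/2]).round(1).tolist())
np.save('w4.npy',c,allow_pickle=True)
E
```

```text
[468.00573716 163.09484521 172.62859289] [3.14130824e+00 1.65617528e-05 1.72963393e+00] [ 0.51945652 -0.56970915 -0.07908183] 9.72155413612657
319 214
tip [[316.5, 218.0], [321.7, 218.0], [316.6, 235.0], [321.7, 235.0]]
slot [[315.6, 205.0], [321.9, 205.0], [315.7, 222.4], [321.9, 222.4]]
face [[336.7, 216.5], [321.7, 196.4], [300.7, 211.0], [315.9, 230.6]]
```

View pics/w4.png

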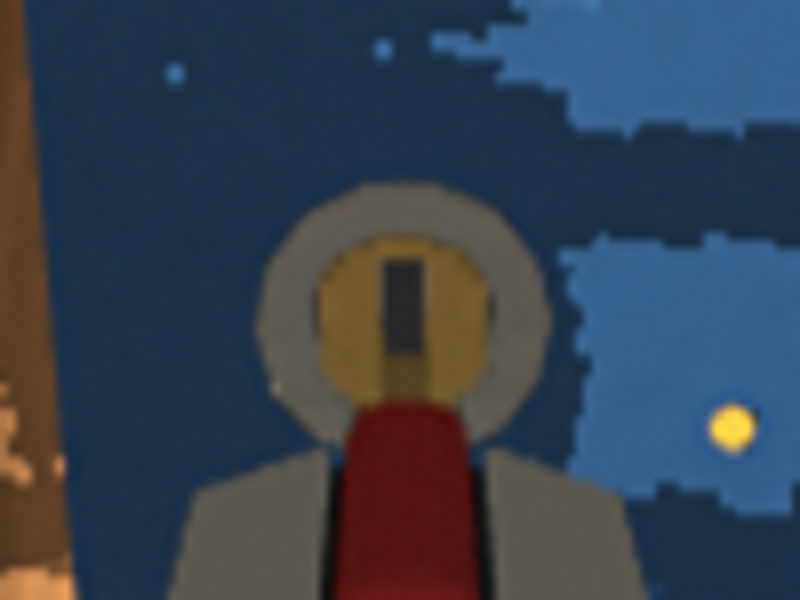

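Key blade and keyway line up within about 0.5 mm; the keyway spans u 316–322 from v 206, and its yaw is about 0.03 more than assumed. Lowering gently.

Emit:
send_rows(
  series=[
    [[0, 0.3, -0.2, 10, -1], [0, 0.3, -0.2, 20, -1], [0, 0.3, -0.2, 26, -1], [0, 0.3, -0.2, 29, -1], [0, 0.3, -0.2, 31, -1], [0, 0.3, -0.2, 33, -1], [0, 0.3, -0.2, 34, -1], [0, 0.3, -0.2, 35, -1], [0, 0.3, -0.2, 35, -1]],
  ],
)

```text
clock: 7.35
eef_pos: [467.5, 164.0, 137.5]
eef_rot: [3.142, -0.0, 1.748]
wrist_force: [-0.0, -0.7, -0.5]
finger_gap: 9.8
```

Emit:
send_rows(
  series=[
    [[0, 0, 0, 1.5, 0], [0, 0, 0, 3, 0], [0, 0, 0, 4.5, 0], [0, 0, 0, 6, 0], [0, 0, 0, 7, 0], [0, 0, 0, 8, 0], [0, 0, 0, 8, 0]],
  ],
)

```text
clock: 8.05
eef_pos: [467.4, 164.0, 129.3]
eef_rot: [-3.141, 0.0, 1.748]
wrist_force: [1.2, -0.0, -0.8]
finger_gap: 9.8
```

Twelve millimetres in without force, so the blade is in the keyway. Continuing against the tumbler.

Emit:
send_rows(
  series=[
    [[0, 0, 0, 2, 0], [0, 0, 0, 4, 0], [0, 0, 0, 6, 0], [0, 0, 0, 8, 0], [0, 0, 0, 9, 0], [0, 0, 0, 10, 0], [0, 0, 0, 10, 0], [0, 0, 0, 10, 0]],
  ],
)

```text
clock: 8.85
eef_pos: [467.6, 164.1, 119.5]
eef_rot: [3.141, -0.0, 1.748]
wrist_force: [-0.4, 0.5, 2.2]
finger_gap: 10.1
```

Emit:
send_rows(
  series=[
    [[0, 0, 0, 0.7, 0], [0, 0, 0, 1.4, 0], [0, 0, 0, 2, 0], [0, 0, 0, 2, 0]],
  ],
)

```text
clock: 9.25
eef_pos: [467.6, 164.0, 117.6]
eef_rot: [3.141, -0.0, 1.748]
wrist_force: [0.1, 0.5, 5.2]
finger_gap: 9.9
```

Emit:
send_rows(
  series=[
    [[0, 0, 0, 0.4, 0], [0, 0, 0, 0.8, 0], [0, 0, 0, 0.8, 0]],
  ],
)

```text
clock: 9.55
eef_pos: [467.6, 164.1, 117.4]
eef_rot: [3.141, -0.0, 1.748]
wrist_force: [-3.3, -1.1, 13.6]
finger_gap: 9.8
```

```bash
python3 -c "
from h import *
s=manip.read_state();print(s['eef_pos'],s['wrist_force'],s['moment'])"
```

```text
[467.59098463 164.05254846 117.41478071] [-3.30918901 -1.05013173 13.57709722] [-0.27600819  0.82383569 -0.03637664]
```

The force rises steeply at z = 117.4, where home was predicted (117.7), so the key is home. Easing off a little and starting to turn clockwise.

Emit:
send_rows(
  series=[
    [[0, 0, 0, -0.2, 0], [0, 0, 0, -0.2, 5], [0, 0, 0, -0.2, 10], [0, 0, 0, -0.2, 15], [0, 0, 0, -0.2, 20], [0, 0, 0, -0.2, 25], [0, 0, 0, -0.2, 25]],
  ],
)

```text
clock: 10.25
eef_pos: [467.7, 164.0, 117.5]
eef_rot: [3.141, -0.0, 1.309]
wrist_force: [-2.4, -0.2, 10.3]
finger_gap: 9.7
```

```bash
python3 -c "
from h import *
s=manip.read_state();print(s['eef_pos'],s['eef_rot'],s['wrist_force'],s['moment'])"
```

```text
[467.69764152 164.01883225 117.47973658] [ 3.14089840e+00 -2.53072908e-04  1.30882914e+00] [-2.35323249 -0.17466482 10.32793252] [-0.28470896  0.56874918  0.02538004]
```

Emit:
send_rows(
  series=[
    [[0, 0, 0, 0, 5], [0, 0, 0, 0, 10], [0, 0, 0, 0, 15], [0, 0, 0, 0, 20], [0, 0, 0, 0, 20]],
  ],
)

```text
clock: 10.75
eef_pos: [467.9, 163.9, 117.5]
eef_rot: [3.14, -0.001, 0.96]
wrist_force: [-0.1, -1.7, 9.8]
finger_gap: 9.8
```

```bash
python3 -c "
from h import *
s=manip.read_state();print(s['eef_pos'],s['eef_rot'],s['wrist_force'],s['moment'])"
```

```text
[467.9082241  163.92852853 117.48828426] [ 3.14047670e+00 -6.54837371e-04  9.59811634e-01] [-0.07210695 -1.67655422  9.79528101] [-0.41299237  0.20932437  0.03305516]
```

Emit:
send_rows(
  series=[
    [[0, 0, 0, 0, 5], [0, 0, 0, 0, 10], [0, 0, 0, 0, 15], [0, 0, 0, 0, 20], [0, 0, 0, 0, 25], [0, 0, 0, 0, 28], [0, 0, 0, 0, 28]],
  ],
)

```text
clock: 11.45
eef_pos: [468.1, 163.7, 117.5]
eef_rot: [3.14, -0.001, 0.472]
wrist_force: [1.5, -3.6, 9.3]
finger_gap: 9.8
```

```bash
python3 -c "
from h import *
s=manip.read_state();print(s['eef_pos'],s['eef_rot'],s['wrist_force'],s['moment'])
c=shot('wrist'); save(c,'w5.png')"
```

```text
[468.13489505 163.72156702 117.49775018] [ 3.14041277e+00 -1.43431685e-03  4.72266484e-01] [ 1.52269681 -3.62316103  9.30383496] [-0.77270382 -0.1413088   0.0268891 ]
```

View pics/w5.png

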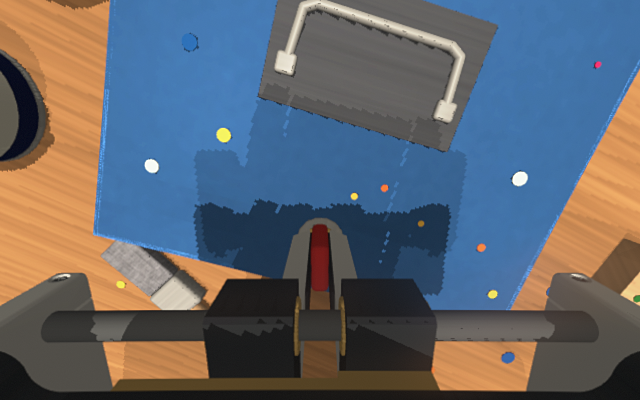

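The picture shows the key (about u 320, v 225–290) held in the lock, turned 1.30 rad past straight, with the lid still down under the grip. Releasing and rising clear.

Emit:
send_rows(
  series=[
    [[0.4, 0, 0, -0.2, 0], [0.4, 0, 0, -0.2, 0], [0.4, 0, 0, -2, 0], [0.4, 0, 0, -25, 0], [0.4, 0, 0, -65, 0], [0.4, 0, 0, -110, 0], [0.4, 0, 0, -160, 0], [0.4, 0, 0, -210, 0], [0.4, 0, 0, -240, 0], [0.4, 0, 0, -250, 0]],
  ],
)

```text
clock: 12.5
eef_pos: [467.7, 164.2, 369.8]
eef_rot: [3.141, -0.004, 0.474]
wrist_force: [-0.0, -0.8, -0.2]
finger_gap: 37.8
```

Emit:
send_rows(
  series=[
    [[0.4, -30, 0, 0, 0], [0.4, -60, 0, 0, 0], [0.4, -80, 0, 0, 0], [0.4, -80, 0, 0, 0], [0.4, -80, 0, 0, 0], [0.4, -80, 0, 0, 0], [0.4, -80, 0, 0, 0], [0.4, -80, 0, 0, 0], [0.4, -80, 0, 0, 0], [0.4, -80, 0, 0, 0]],
  ],
)

```text
clock: 13.5
eef_pos: [396.4, 127.6, 366.8]
eef_rot: [-3.142, 0.0, 0.474]
wrist_force: [-1.0, 0.4, 0.4]
finger_gap: 37.6
```

Emit:
send_rows(
  series=[
    [[0.4, 0, 0, 0, 0], [0.4, 0, 0, 0, 0], [0.4, 0, 0, 0, 0], [0.4, 0, 0, 0, 0], [0.4, 0, 0, 0, 0], [0.4, 0, 0, 0, 0], [0.4, 0, 0, 0, 0], [0.4, 0, 0, 0, 0], [0.4, 0, 0, 0, 0], [0.4, 0, 0, 0, 0]],
  ],
)

```text
clock: 14.5
eef_pos: [396.3, 127.5, 366.8]
eef_rot: [-3.142, -0.0, 0.474]
wrist_force: [0.1, 0.3, 0.3]
finger_gap: 38.0
```

Emit:
send_rows(
  series=[
    [[0.4, 0, 0, 0, 0], [0.4, 0, 0, 0, 0], [0.4, 0, 0, 0, 0], [0.4, 0, 0, 0, 0], [0.4, 0, 0, 0, 0], [0.4, 0, 0, 0, 0], [0.4, 0, 0, 0, 0], [0.4, 0, 0, 0, 0], [0.4, 0, 0, 0, 0], [0.4, 0, 0, 0, 0]],
  ],
)

```text
clock: 15.5
eef_pos: [396.3, 127.5, 366.9]
eef_rot: [3.142, -0.0, 0.474]
wrist_force: [0.0, -0.5, -0.5]
finger_gap: 37.3
```

```bash
python3 -c "
from h import *
s=manip.read_state();print(s['clock'],s['eef_pos'],s['wrist_force'])
c=shot('side'); save(c,'s6.png',(190,100,240,180),3.3)
c=shot('wrist'); save(c,'w6.png')"
```

```text
15.5 [396.31296359 127.49556272 366.86260401] [ 0.04873468 -0.48524246 -0.46306797]
```

View pics/s6.png

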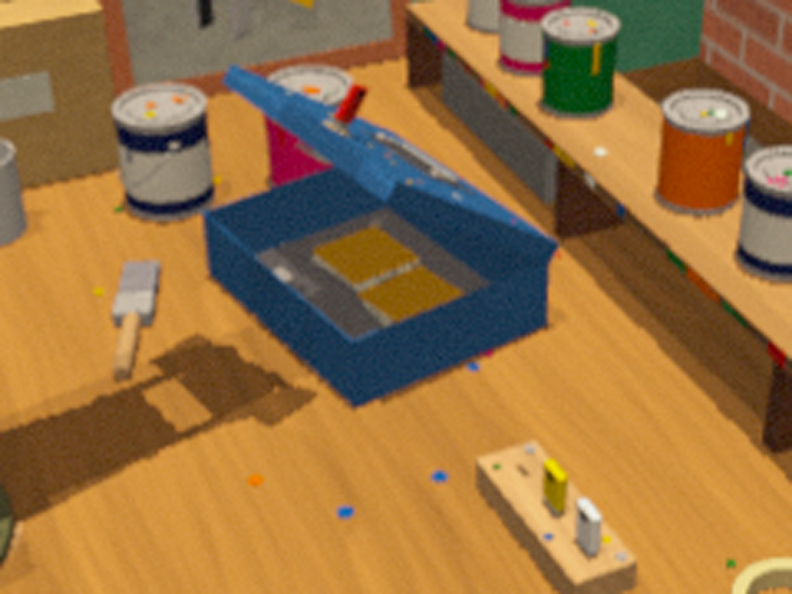

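View pics/w6.png

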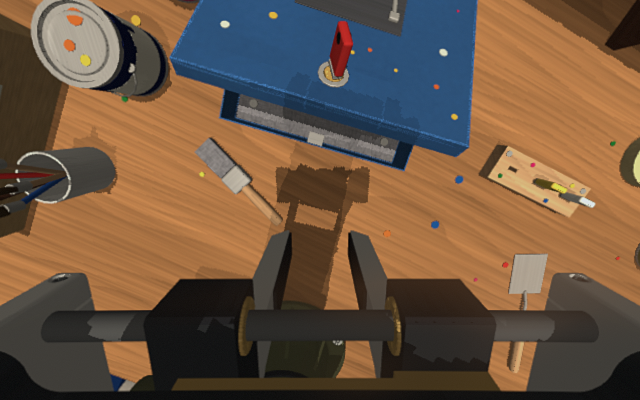

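The lid stands open with the red key in the lock (wrist about (340,50)), and yellow and white are still in the block. One close crop to check that the collar is seated.

```bash
python3 -c "
from h import *
c=shot('wrist'); save(c,'w7.png',(295,10,90,90),6.6)
p=cv2.imread('pics/w6.png')[:,:,::-1].astype(int); print(np.abs(p-c['img'])[:200].mean())"
```

```text
0.8685989583333333
```

View pics/w7.png

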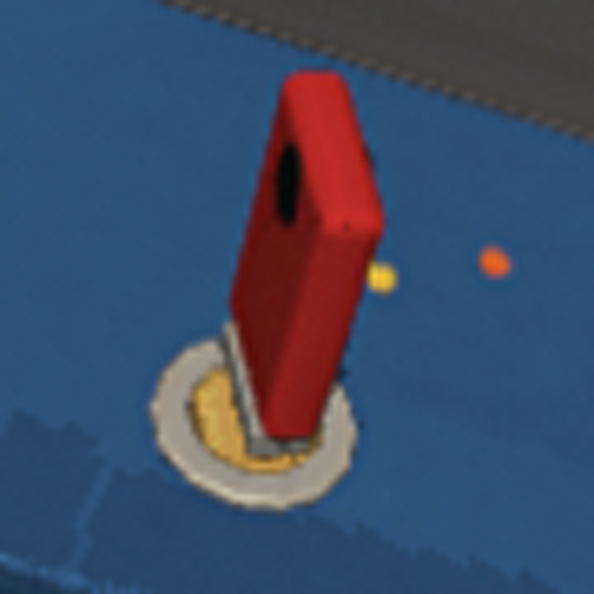

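The steel collar sits on the lock face with no brass blade showing, and the scene is still. Handing in.

```bash
python3 -c "
from cell import manip
print(manip.sign_off())"
```

```text
the job is handed in; nothing more can be done
None
```

The red key is fully home in the lock and the strongbox lid stands open. I handed the job in at about 16 s of the 61 s allowed; no verdict came back.

- **Key and lock:** I took the red key from the block, lined it up with the keyway by wrist camera, and lowered it gently. It reached home within 0.3 mm of the predicted depth. The highest wrist force I read was about 14 N.
- **Turning:** I turned the key clockwise about 1.3 rad past straight, let go and moved the gripper clear above and in front of the box.
- **Last checks:** The final pictures show the collar seated on the lock face with no blade showing, and nothing moving. The yellow and white keys are still in the block, everything else in view looks where it was, and the wrist force is near zero. I judged the lid's angle by eye and did not measure it.
- **Disagreements:** None in the final checks. Early on, the network could not tell the keys or lock apart in the top picture, so I located them by colour and shape instead.

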